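# Find the case with the spare load roller by its weight

### The job

One of the three identical closed parts cases on the bench still holds a heavy steel load roller for the hand stacker; the other two are empty. Lift the cases just clear of the bench to feel which is the heavy one, standing each back upright where it stood, then open only that case, lay its lid down on the bench and lower the roller gently into the steel tray, without dropping it. Do not open an empty case, tip any case over or disturb the paint tin and the roll of tape.

Things in the scene. Friction and masses are not known exactly. Their poses are not given: they have to be found in the camera images.
- box_a_mid (a point): Parts case A: grey plastic, 150 x 66 x 80 mm (x, y, z up), wall and floor 3 mm. This point: its centre, 40 mm above its underside. The three cases look alike; any of them may hold the roller. Their lids lie loose on top, so lift a case by its 66 mm wide body. Lidded, an empty case (only a packing disc in it) weighs 0.20 to 0.24 kg, the one with the roller 0.70 to 0.93 kg.
- lid_a_grip (a point): Loose lift-off lid of case A (50 g): plate 150 x 66 x 8 mm, 6 mm plug below, on top a black bar handle 70 mm long (x), 16 wide (y), 24 high. This point: centre of the handle, 12 mm above the plate's top, 26 mm above the plug's underside (lid on the bench: 26 mm high; on its case: 100 mm).
- box_b_mid (a point): Parts case B: grey plastic, 150 x 66 x 80 mm (x, y, z up), wall and floor 3 mm. This point: its centre, 40 mm above its underside. Like case A. The roller (pose not reported) is a steel disc 54 mm in diameter, 24 mm high, with a 26 mm diameter axle stub on top, 66 mm high in all.
- lid_b_grip (a point): Loose lift-off lid of case B (50 g): plate 150 x 66 x 8 mm, 6 mm plug below, on top a black bar handle 70 mm long (x), 16 wide (y), 24 high. This point: centre of the handle, 12 mm above the plate's top, 26 mm above the plug's underside (lid on the bench: 26 mm high; on its case: 100 mm).
- box_c_mid (a point): Parts case C: grey plastic, 150 x 66 x 80 mm (x, y, z up), wall and floor 3 mm. This point: its centre, 40 mm above its underside. Like case A. The roller stands upright mid-floor in its case, kept within 3 mm by 18 mm high ribs; its stub spans 27 to 69 mm above the case's underside, with most finger room along the case's x.
- lid_c_grip (a point): Loose lift-off lid of case C (50 g): plate 150 x 66 x 8 mm, 6 mm plug below, on top a black bar handle 70 mm long (x), 16 wide (y), 24 high. This point: centre of the handle, 12 mm above the plate's top, 26 mm above the plug's underside (lid on the bench: 26 mm high; on its case: 100 mm).
- tray: Shallow dark steel tray, open on top, 160 x 150 x 22 mm (x, y, z), wall and floor 4 mm, fixed to the bench. Origin at the centre of its underside, on the bench top; its floor is at 4 mm.
- paint_tin: Bystander: upright paint tin, 80 mm diameter, 110 mm high; origin at the centre of its underside.
- tape_roll: Bystander: roll of tape lying flat, 110 mm diameter, 48 mm high; origin at the centre of its underside.
Things that resemble listed ones, but are neither listed nor needed, are in the scene too. What is shaped like the part that bears box_a_mid but purple or yellow is not meant.

How it is judged:
By the outcome, as a careful person would: the job done as asked, in the order asked, and still so for the second after the job is handed in, with the robot touching nothing.
It also fails if it takes over 72 s, if anything falls off the work surface, if the arm or the gripper's body presses on something with over 40 N, if the wrist force passes 120 N, or if a joint passes its speed limit or range.

### The arm

A 7-joint arm with a two-finger parallel gripper is mounted at the origin on the work surface. World frame = base frame: x ahead of the robot, y to its left, z up, the work surface at z = 0. Lengths are in m, angles in rad, forces in N, time in s.
With the tool pointing down it reaches from about 0.35 to 0.9 m from the base axis. Payload 7.2 kg.
Tool frame: the origin (TCP) lies midway between the tips of the shut fingers; the grasp point (between the pads) lies 19 mm behind it; z points along the fingers, x is the direction in which the jaws open and shut, and the axes are right-handed (so a half turn about z gives the same grasp; the last joint's range is limited). The gripper opens to 88 mm and grips with 3 to 60 N. Pads are 20 mm wide; open, the fingers measure 115 mm over their backs; the gripper's body (75 mm by 178 mm) begins 61 mm behind the grasp point.
Start: joints at [-0.068, 0.411, -0.013, 1.596, 0.006, 1.134, -0.082], TCP at [0.625, -0, 0.223] pointing down, gripper open.
Joint ranges: [-2.95, 2.95], [-0.29, 1.99], [-1.47, 1.44], [0.14, 2.54], [-1.03, 4.17], [0.13, 1.85], [-2.86, 2.86]. Speed limits (rad/s): [2.39, 2.39, 3.01, 3.01, 3.14, 3.14, 3.14].

### API

Orientations are given as [roll, pitch, yaw] about the fixed x, y, z axes, in that order (R = Rz(yaw) Ry(pitch) Rx(roll)).
In Python, from station import * gives the robot as it stands. The module is installed in compiled form; this text tells all that it offers.
- The arm moves only by the tool arm_command, never from a script. Its argument "increments" is a list of rows, each a list of 7 numbers: the opening, from 0 (shut) to 1 (fully open), then the shift along the world's x, y, z as a fraction of full scale, then the turn, a rotation vector about the world's x, y, z as a fraction of full scale. In form: [[jaw, dx, dy, dz, rx, ry, rz], ...]. A call has 1 to 8 rows; each row shifts and turns the pose as measured when the row begins; what a row does not reach is not made up. Full scale, the value 1, is 20 mm for a shift and 6 degrees for a turn. A row lasts 1/10 s, in which the tool goes at most 50 mm and 8.59 degrees, less where a joint would pass 70% of its speed; a pose out of reach is approached as far as the arm can. A call with a number of a shift or a turn outside -1 to 1 is refused whole. A call with a gripper value outside its range is refused whole. The fingers move at their own pace and stop on an object; "squeeze" is the grip in N (left out, the last holds). Time passes only in rows, so rows that do not move let the fingers close. It gives the time, the measured TCP pose, the force and the opening at its end, in the units of the state.
- sense(): the state, without advancing time (a new reading comes with each control period).
- grab_frame(name): name is "scene" or "side" or "wrist"; returns the picture (384x512x3 uint8, blue, green, red); there is no depth.
- camera_params(name): a dict with "vertical_fov" (degrees; the focal length in pixels is half the picture's height over the tangent of half this angle, whatever the lens; pixels are square), "cx", "cy" (the principal point, pixels), "cam_to_world" (4x4, takes a point from camera to world coordinates); the wrist camera has in their place "mount" (4x4, takes a point from camera to tool coordinates, whose origin is the TCP and whose axes are the tool frame's). Camera axes: x right, y down, z forward; pixel columns grow to the right and rows downward; lengths in m; the calibration is good to about 2 mm. A picture is of the moment at which its call begins: read the wrist's pose just before it. camera_params takes no time and is no camera call.
- close_job(): hands the job in, once; it reports no verdict.
The state is a dict: "t": time; "joints": joint angles; "qd": joint speeds; "joint_torque": joint torques, N m; "eef_pos": TCP position; "tcp_rot": TCP orientation; "contact_force": force on the tool from outside, world axes, zero at the start; "wrist_torque": the same for the moment, N m; "finger_gap": opening from 0.0 (shut) to 1.0 (fully open).
Only numpy, scipy, OpenCV 4.12 (cv2) and the standard library are available. Lean on these libraries where they do the work, as an engineer would, in place of code of your own. Each camera call takes 0.05 s, during which the arm holds its last target. There are 200 camera calls.

## Working session

There is one attempt and no reset: what is moved stays moved. The work goes in short steps, Python scripts to look and compute and a tool call to move; the robot and the scene stay as the last step left them, time stands still between calls to the robot, and variables do not carry over. Pictures are saved under pics/ and viewed, about 8 in all and at most 12, crops included, and the job is handed in when it is done.

Besides the shell and the picture viewer there is one more tool, called after "Emit:" as name(argument=value, ...), one argument or row to a line, values as JSON. arm_command: Moves the arm, as the interface text tells. Its arguments: {"type":"object","properties":{"increments":{"type":"array"},"squeeze":{"type":"number"}},"required":["increments"]}

```bash
mkdir -p pics
python3 - <<'E'
from station import *
import cv2,numpy as np
s=sense();print({k:np.round(v,3).tolist() for k,v in s.items()})
for n in("scene","side"):
    im=grab_frame(n);cv2.imwrite(f"pics/{n}0.png",im);p=camera_params(n);print(n,p)
a=cv2.imread("pics/scene0.png");cv2.imwrite("pics/scene0b.png",cv2.resize(a,(800,600)))
print(camera_params("wrist"))
E
```

```text
{'t': 0.0, 'joints': [-0.068, 0.412, -0.013, 1.597, 0.006, 1.134, -0.082], 'qd': [-0.001, -0.0, 0.002, 0.001, -0.0, 0.001, -0.0], 'joint_torque': [-0.0, -58.796, 0.642, -29.107, -0.054, 0.018, 0.0], 'eef_pos': [0.625, -0.0, 0.222], 'tcp_rot': [3.141, 0.002, 0.0], 'contact_force': [0.018, -0.456, -0.299], 'wrist_torque': [0.022, -0.015, 0.058], 'finger_gap': 1.002}
scene {'vertical_fov': 42.27669448344444, 'cx': 252.99846642262963, 'cy': 184.3323133768039, 'cam_to_world': array([[-0.86449075,  0.4166836 , -0.28112368,  1.05704162],
       [ 0.50263023,  0.7214127 , -0.4763681 ,  0.82414745],
       [ 0.00431141, -0.55311708, -0.83309238,  1.54269296],
       [ 0.        ,  0.        ,  0.        ,  1.        ]])}
side {'vertical_fov': 47.70019992192279, 'cx': 258.6916048793783, 'cy': 188.8381188621988, 'cam_to_world': array([[-0.83273296, -0.32760536,  0.44635249, -0.03652595],
       [-0.55322646,  0.52476025, -0.64696768,  0.828578  ],
       [-0.02227797, -0.78568532, -0.6182251 ,  0.8867583 ],
       [ 0.        ,  0.        ,  0.        ,  1.        ]])}
{'vertical_fov': 69.10593137543319, 'cx': 258.1246153018608, 'cy': 190.82784509620214, 'mount': array([[ 9.99999796e-01,  4.26049945e-05,  6.36693711e-04,
        -1.54329152e-03],
       [-1.98639277e-04,  9.68978387e-01,  2.47145394e-01,
        -6.67800232e-02],
       [-6.06412817e-04, -2.47145470e-01,  9.68978198e-01,
        -1.60971647e-01],
       [ 0.00000000e+00,  0.00000000e+00,  0.00000000e+00,
         1.00000000e+00]])}
```

View pics/scene0.png

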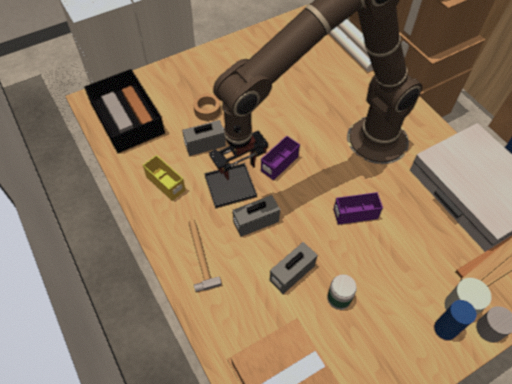

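View pics/side0.png

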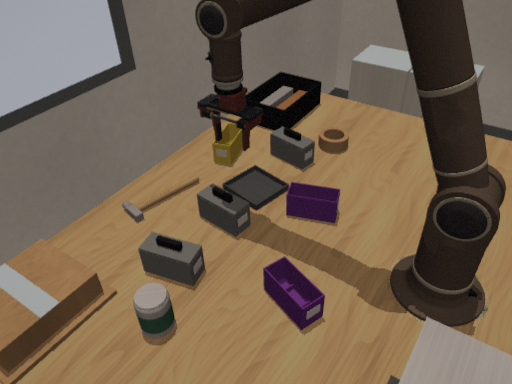

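The scene shows three grey lidded cases at about (203,137), (257,214) and (294,267), the tray at (231,185), tape (207,107) and tin (342,291). The purple and yellow ones are decoys. The side view shows the same cases at (292,147), (223,209) and (172,258).

```bash
cat > h.py <<'E'
from station import *
import cv2,numpy as np
def cam(n,s=None):
    p=camera_params(n);f=192/np.tan(np.radians(p["vertical_fov"]/2))
    if n=="wrist":
        from scipy.spatial.transform import Rotation as R
        T=np.eye(4);T[:3,:3]=R.from_euler("xyz",s["tcp_rot"]).as_matrix();T[:3,3]=s["eef_pos"];M=T@p["mount"]
    else: M=p["cam_to_world"]
    return f,p["cx"],p["cy"],M
def ray(c,u,v):
    f,cx,cy,M=c;d=M[:3,:3]@np.array([(u-cx)/f,(v-cy)/f,1]);return M[:3,3],d
def onz(c,u,v,z):
    o,d=ray(c,u,v);return o+d*(z-o[2])/d[2]
def tri(c1,p1,c2,p2):
    o1,d1=ray(c1,*p1);o2,d2=ray(c2,*p2)
    t=np.linalg.lstsq(np.c_[d1,-d2],o2-o1,rcond=None)[0]
    a=o1+d1*t[0];b=o2+d2*t[1];return (a+b)/2,np.linalg.norm(a-b)
def proj(c,P):
    f,cx,cy,M=c;q=M[:3,:3].T@(np.array(P)-M[:3,3]);return q[:2]/q[2]*f+[cx,cy]
def blobs(mask,amin,amax):
    n,l,st,ce=cv2.connectedComponentsWithStats(mask.astype(np.uint8),connectivity=8)
    out=[]
    for i in range(1,n):
        if amin<=st[i,4]<=amax:
            ys,xs=np.where(l==i);out.append((ce[i],st[i,4],cv2.minAreaRect(np.c_[xs,ys].astype(np.float32))))
    return out
E
python3 - <<'E'
from h import *
C={}
for n,boxes in(("scene",[(203,137),(257,214),(294,267)]),("side",[(292,147),(223,209),(172,258)])):
    im=cv2.imread(f"pics/{n}0.png");c=cam(n);C[n]=[c]
    for (u,v) in boxes:
        y0,x0=v-28,u-30;w=im[y0:v+20,x0:u+30]
        bs=blobs(w.max(2)<38,15,600)
        print(n,(u,v))
        for b in bs:
            p=b[0]+[x0,y0];box=cv2.boxPoints(b[2])+[x0,y0]
            e=[onz(c,*q,0.105) for q in box]
            l=sorted([(np.linalg.norm(e[i]-e[(i+1)%4]),np.degrees(np.arctan2(*(e[i]-e[(i+1)%4])[1::-1]))) for i in range(2)])[1]
            print("  ",p.round(1),b[1],onz(c,*p,.1).round(3),np.round(l,3))
im=cv2.imread("pics/scene0.png");c=C["scene"][0]
for nm,q,z in(("tray",(231,185),.011),("tape",(207,105),.04),("tin",(342,285),.11)): print(nm,onz(c,*q,z).round(3))
a=cv2.resize(im[80:310,140:370],(600,600),interpolation=cv2.INTER_CUBIC);cv2.imwrite("pics/crop1.png",a)
E
```

```text
scene (203, 137)
   [228.8 123.4] 82 [ 0.51  -0.287  0.1  ] [ 1.00000e-01 -1.16126e+02]
   [202.8 128.4] 84 [ 0.607 -0.314  0.1  ] [  0.063 -10.061]
   [227.2 147.8] 50 [ 0.571 -0.187  0.1  ] [ 0.067 33.603]
scene (257, 214)
   [256.6 207. ] 102 [0.606 0.085 0.1  ] [ 0.064 -8.771]
scene (294, 267)
   [294.  260.7] 91 [0.604 0.315 0.1  ] [ 0.069 12.392]
side (292, 147)
   [282.3 125.9] 422 [ 0.661 -0.343  0.1  ] [  0.144 -60.672]
side (223, 209)
   [228.8 182.4] 19 [0.625 0.027 0.1  ] [2.2000e-02 5.5034e+01]
   [236.3 194.4] 72 [0.572 0.061 0.1  ] [  0.125 -12.193]
   [222.4 194.6] 175 [0.606 0.083 0.1  ] [ 0.08 -4.73]
side (172, 258)
   [168.9 243.1] 231 [0.602 0.312 0.1  ] [ 0.076 11.871]
tray [ 0.612 -0.09   0.011]
tape [ 0.517 -0.463  0.04 ]
tin [0.524 0.46  0.11 ]
```

View pics/crop1.png

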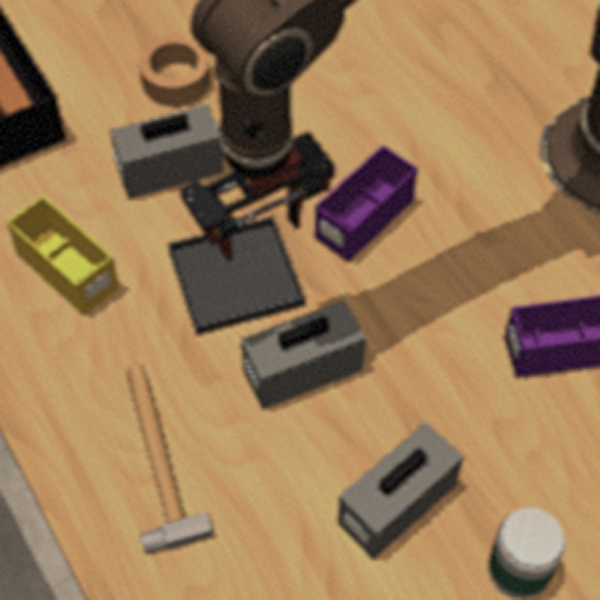

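Measured: cases near (.607,-.314), (.606,.085) and (.604,.315), tray (.612,-.09), tape (.517,-.463), tin (.524,.46). The heights fit and the two views agree to about 3 mm. I'll move above the middle case and turn about 82°.

Emit:
arm_command(
  increments=[
    [1,-0.07,0.3,0.2,0,0,1],
    [1,-0.07,0.3,0.2,0,0,1],
    [1,-0.07,0.3,0.2,0,0,1],
    [1,-0.07,0.3,0.2,0,0,1],
    [1,-0.07,0.3,0.1,0,0,1],
    [1,-0.07,0.3,0.1,0,0,1],
    [1,-0.07,0.3,0.1,0,0,1],
  ],
  squeeze=30,
)

```text
t: 0.8
eef_pos: [0.6121, 0.0418, 0.2406]
tcp_rot: [-3.141, 0.009, 0.758]
contact_force: [0.3, 0.3, -0.6]
finger_gap: 1.002
```

Emit:
arm_command(
  increments=[
    [1,-0.07,0.3,0.1,0,0,1],
    [1,-0.07,0.3,0.1,0,0,1],
    [1,-0.07,0.3,0.1,0,0,1],
    [1,-0.07,0.3,0.1,0,0,1],
    [1,-0.07,0.3,0,0,0,1],
    [1,-0.07,0.3,0,0,0,1],
    [1,-0.07,0.3,0,0,0,0.7],
    [1,0,0,0,0,0,0],
  ],
)

```text
t: 1.6
eef_pos: [0.5996, 0.086, 0.2455]
tcp_rot: [-3.135, 0.012, 1.494]
contact_force: [0.2, -0.4, 0.8]
finger_gap: 0.999
```

```bash
cat > look.py <<'E'
from h import *
import sys
s=sense();im=grab_frame("wrist");cv2.imwrite(f"pics/{sys.argv[1]}.png",im);c=cam("wrist",s)
print(round(s["t"],2),np.round(s["eef_pos"],4),np.degrees(s["tcp_rot"]).round(2),np.round(s["contact_force"],2),s["finger_gap"],np.round(s["joints"],2))
for b in blobs(im.max(2)<45,300,20000):
    box=cv2.boxPoints(b[2]);e=[onz(c,*q,0.112) for q in box]
    l=sorted([(np.linalg.norm(e[i]-e[(i+1)%4]),np.degrees(np.arctan2(*(e[i]-e[(i+1)%4])[1::-1]))) for i in range(2)])[::-1]
    print(b[0].round(1),b[1],onz(c,*b[0],.112).round(4),np.round(l,3).tolist())
E
python3 look.py w1
```

```text
1.6 [0.5996 0.086  0.2455] [-179.6     0.67   85.58] [ 0.24 -0.43  0.76] 0.9994576162031061 [ 0.02  0.39 -0.33  1.59  0.14  1.2   1.15]
[ 95.7 193.1] 682 [ 0.5944 -0.0949  0.112 ] [[0.13, -162.471], [0.056, -68.684]]
[463.6 170.1] 1432 [0.5987 0.3027 0.112 ] [[0.069, -167.224], [0.025, -87.133]]
[171.4 247.5] 1021 [ 0.6648 -0.0214  0.112 ] [[0.084, -42.643], [0.028, -134.318]]
[345.1 248.3] 1002 [0.6801 0.1776 0.112 ] [[0.076, -145.828], [0.029, -53.454]]
[463.8 283.4] 7317 [0.7349 0.3163 0.112 ] [[0.133, -92.626], [0.12, -171.013]]
```

View pics/w1.png

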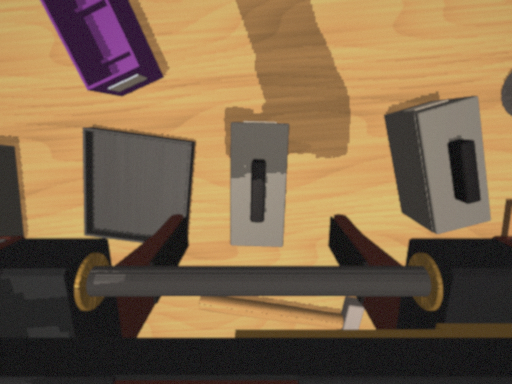

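Wrist view: case 2's lid spans about (231..288, 122..246) with its handle at (258,190). The tray is at (138,185) and case 3 is on the right. I'll measure the lid corners at z=.088 and the handle with a looser threshold.

```bash
cat > lid.py <<'E'
from h import *
def lid(im,c,u0,v0,u1,v1,thr=62):
    """handle + grey lid face inside a pixel window"""
    w=im[v0:v1,u0:u1].astype(int);sat=w.max(2)-w.min(2);mx=w.max(2)
    for nm,m,z in(("handle",mx<thr,.112),("lid",(sat<25)&(mx<185),.088)):
        for b in blobs(m,300,30000):
            q=[onz(c,u+u0,v+v0,z) for u,v in cv2.boxPoints(b[2])]
            L=sorted([(np.linalg.norm(q[i]-q[i+1]),np.degrees(np.arctan2(*(q[i]-q[i+1])[1::-1]))%180) for i in range(2)])[::-1]
            print(nm,b[1],"px",np.round(np.add(b[2][0],[u0,v0]),1),"ctr",np.mean(q,0).round(4),np.round(L,3).tolist())
E
python3 - <<'E'
from lid import *
s=sense();im=cv2.imread("pics/w1.png");c=cam("wrist",s)
print(im[190,258],im[230,258],im[140,250],im[190,215])
lid(im,c,205,105,310,262); lid(im,c,380,85,500,245)
for q in((231,122),(288,123),(283,246),(230,246)):print(onz(c,*q,.088).round(4))
for q in((85,128),(195,142),(186,244),(86,234)):print("tray",onz(c,*q,.022).round(4))
E
```

```text
[52 55 58] [130 143 152] [ 93  99 105] [107 179 216]
handle 754 px [258.  189.5] ctr [0.6046 0.0827 0.112 ] [[0.068, 175.763], [0.015, 85.513]]
lid 6417 px [259.  183.5] ctr [0.6063 0.0834 0.088 ] [[0.145, 176.85], [0.062, 85.426]]
handle 2744 px [408.1 170.8] ctr [0.5989 0.2442 0.112 ] [[0.133, 12.33], [0.026, 94.744]]
handle 1544 px [463.8 170.5] ctr [0.6008 0.3023 0.112 ] [[0.071, 12.626], [0.026, 92.692]]
handle 537 px [454.5 240.5] ctr [0.6799 0.2993 0.112 ] [[0.099, 85.72], [0.009, 7.066]]
lid 10777 px [441.  165.8] ctr [0.6019 0.2934 0.088 ] [[0.155, 15.855], [0.098, 95.37]]
lid 508 px [454.5 241. ] ctr [0.6926 0.3162 0.088 ] [[0.108, 85.723], [0.008, 7.066]]
[0.5302 0.0582 0.088 ]
[0.5363 0.1213 0.088 ]
[0.6836 0.1071 0.088 ]
[0.6788 0.0416 0.088 ]
tray [ 0.5218 -0.1474  0.022 ]
tray [ 0.5522 -0.0007  0.022 ]
tray [ 0.7009 -0.0344  0.022 ]
tray [ 0.6738 -0.1813  0.022 ]
```

Case 2 centre is (.6065,.083), yaw −6°. Lid corners measure 148 x 64, which fits. Tray (.612,−.091), yaw about −12°. Aligning and starting the descent.

Emit:
arm_command(
  increments=[
    [1,0.35,-0.15,-0.5,0.11,0,-0.25],
    [1,0,0,-0.8,0,0,0],
    [1,0,0,-0.8,0,0,0],
    [1,0,0,-0.8,0,0,0],
    [1,0,0,-0.8,0,0,0],
    [1,0,0,-0.8,0,0,0],
    [1,0,0,-0.8,0,0,0],
    [1,0,0,0,0,0,0],
  ],
)

```text
t: 2.45
eef_pos: [0.6094, 0.0736, 0.1293]
tcp_rot: [-3.131, 0.001, 1.43]
contact_force: [-0.2, -0.4, 0.1]
finger_gap: 1.002
```

Emit:
arm_command(
  increments=[
    [1,-0.15,0.4,0,-0.1,0,0.35],
    [1,0,0,0,0,0,0],
  ],
)

```text
t: 2.65
eef_pos: [0.6067, 0.0811, 0.129]
tcp_rot: [-3.132, 0.013, 1.466]
contact_force: [-0.2, 0.0, 0.4]
finger_gap: 1.002
```

Emit:
arm_command(
  increments=[
    [1,0,0.1,-0.6,0.1,0,0],
    [1,0,0.05,-0.6,0,0,0],
    [1,0,0.05,-0.6,0,0,0],
    [1,0,0.05,-0.6,0,0,0],
    [1,0,0.05,-0.6,0,0,0],
    [1,0,0.05,-0.6,0,0,0],
    [1,0,0,0,0,0,0],
  ],
)

```text
t: 3.35
eef_pos: [0.6069, 0.0889, 0.0516]
tcp_rot: [-3.132, 0.001, 1.465]
contact_force: [0.3, 0.0, -1.1]
finger_gap: 1.001
```

Emit:
arm_command(
  increments=[
    [1,0,-0.3,0,0,0,0],
    [1,0,0,-0.4,0,0,0],
    [1,0,0,-0.35,0,0,0],
    [1,0,0,0,0,0,0],
  ],
)

```text
t: 3.75
eef_pos: [0.6076, 0.082, 0.0358]
tcp_rot: [-3.133, 0.001, 1.465]
contact_force: [0.0, 0.5, 0.3]
finger_gap: 1.002
```

Emit:
arm_command(
  increments=[
    [0.5,0,0,0,0,0,0],
    [0.5,0,0,0,0,0,0],
    [0.5,0,0,0,0,0,0],
    [0.5,0,0,0,0,0,0],
    [0.5,0,0,0,0,0,0],
    [0.5,0,0,0,0,0,0],
  ],
  squeeze=30,
)

```text
t: 4.35
eef_pos: [0.6081, 0.0826, 0.0363]
tcp_rot: [-3.135, 0.0, 1.465]
contact_force: [1.5, 0.1, -1.2]
finger_gap: 0.746
```

Emit:
arm_command(
  increments=[
    [0.5,0,0,0.3,0,0,0],
    [0.5,0,0,0.3,0,0,0],
    [0.5,0,0,0,0,0,0],
    [0.5,0,0,0,0,0,0],
    [0.5,0,0,0,0,0,0],
  ],
)

```text
t: 4.85
eef_pos: [0.6045, 0.0813, 0.0462]
tcp_rot: [-3.127, 0.003, 1.465]
contact_force: [-1.3, -0.5, -8.6]
finger_gap: 0.744
```

Emit:
arm_command(
  increments=[
    [0.5,0,0,0,0,0,0],
    [0.5,0,0,0,0,0,0],
  ],
)

```text
t: 5.05
eef_pos: [0.6041, 0.0811, 0.0458]
tcp_rot: [-3.126, 0.003, 1.465]
contact_force: [0.3, -0.1, -8.9]
finger_gap: 0.754
```

Case 2 reads 8.9 N, so about 0.9 kg: the heavy one. Setting it back; the other two get lifted as well, as asked.

Emit:
arm_command(
  increments=[
    [0.5,0.1,0.05,-0.2,0,0,0],
    [0.5,0.1,0,-0.15,0,0,0],
    [0.5,0,0,-0.1,0,0,0],
    [0.5,0,0,0,0,0,0],
  ],
)

```text
t: 5.45
eef_pos: [0.6084, 0.0823, 0.0364]
tcp_rot: [-3.126, 0.003, 1.465]
contact_force: [-1.7, -0.9, -3.0]
finger_gap: 0.751
```

Emit:
arm_command(
  increments=[
    [0.5,-0.05,0,-0.06,0,0,0],
    [0.5,0,0,0,0,0,0],
  ],
)

```text
t: 5.65
eef_pos: [0.6085, 0.0822, 0.0365]
tcp_rot: [-3.129, 0.003, 1.465]
contact_force: [-0.9, 0.6, -10.0]
finger_gap: 0.75
```

Emit:
arm_command(
  increments=[
    [1,0,0,0,0,0,0],
    [1,0,0,0,0,0,0],
    [1,0,0,0,0,0,0],
    [1,0,0,0,0,0,0],
    [1,0,0,0,0,0,0],
  ],
)

```text
t: 6.15
eef_pos: [0.6116, 0.0834, 0.039]
tcp_rot: [-3.135, 0.0, 1.465]
contact_force: [-0.1, 0.0, 0.2]
finger_gap: 0.995
```

Emit:
arm_command(
  increments=[
    [1,0,0,0.5,0,0,0],
    [1,0,0,1,0,0,0],
    [1,0,0,1,0,0,0],
    [1,0,0,1,0,0,0],
    [1,0,0,1,0,0,0],
    [1,0,0,1,0,0,0],
    [1,0,0,1,0,0,0],
    [1,0,0,1,0,0,0],
  ],
)

```text
t: 6.95
eef_pos: [0.6095, 0.0835, 0.1969]
tcp_rot: [-3.132, 0.001, 1.466]
contact_force: [0.4, 0.7, 0.7]
finger_gap: 0.998
```

Emit:
arm_command(
  increments=[
    [1,0,1,0.6,0,0,0.6],
    [1,0,1,0.6,0,0,0.6],
    [1,0,1,0.6,0,0,0.6],
    [1,0,1,0,0,0,0.6],
    [1,0,1,0,0,0,0.6],
    [1,0,1,0,0,0,0],
    [1,0,1,0,0,0,0],
    [1,0,1,0,0,0,0],
  ],
)

```text
t: 7.75
eef_pos: [0.6103, 0.2473, 0.2407]
tcp_rot: [-3.14, 0.002, 1.794]
contact_force: [-0.2, -0.0, 0.1]
finger_gap: 0.999
```

Emit:
arm_command(
  increments=[
    [1,0,1,0,0,0,0],
    [1,0,1,0,0,0,0],
    [1,0,0.7,0,0,0,0],
    [1,0,0,0,0,0,0],
  ],
)

```text
t: 8.15
eef_pos: [0.607, 0.3094, 0.2369]
tcp_rot: [-3.134, 0.001, 1.806]
contact_force: [1.0, 0.1, -0.9]
finger_gap: 1.001
```

Run:
```python
from lid import *
s=sense();im=grab_frame("wrist");cv2.imwrite("pics/w2.png",im);c=cam("wrist",s)
print(s["t"],np.round(s["eef_pos"],4),np.degrees(s["tcp_rot"]).round(2),np.round(s["joints"],2))
lid(im,c,190,60,330,262)
```

```text
8.15 [0.607  0.3094 0.2369] [-1.7958e+02  5.0000e-02  1.0348e+02] [-0.27  0.54 -0.43  1.4   0.22  1.26  1.1 ]
handle 911 px [262. 181.] ctr [0.6    0.3117 0.112 ] [[0.069, 14.033], [0.014, 103.501]]
lid 7055 px [263.  175.5] ctr [0.6014 0.3136 0.088 ] [[0.147, 15.17], [0.062, 103.494]]
```

View pics/w2.png

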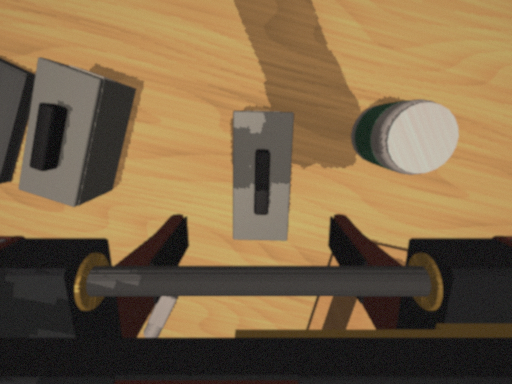

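Case 3: lid spans (233..293, 111..240), handle (262,181), giving centre (.601,.313), yaw about 13.5°. The tin at (420,137) is clear of the gripper. Descending.

Emit:
arm_command(
  increments=[
    [1,-0.3,0.15,-0.5,0,0,0],
    [1,0,0,-0.8,0,0,0],
    [1,0,0,-0.8,0,0,0],
    [1,0,0,-0.8,0,0,0],
    [1,0,0,-0.8,0,0,0],
    [1,0,0,-0.8,0,0,0],
    [1,0,0,-0.7,0,0,0],
    [1,0,0,0,0,0,0],
  ],
)

```text
t: 9.0
eef_pos: [0.5999, 0.301, 0.1248]
tcp_rot: [-3.132, 0.007, 1.797]
contact_force: [-1.2, -0.4, 0.7]
finger_gap: 0.993
```

Emit:
arm_command(
  increments=[
    [1,0.05,0.55,0,0,0,0],
    [1,0,0,0,0,0,0],
  ],
)

```text
t: 9.2
eef_pos: [0.6012, 0.3122, 0.1253]
tcp_rot: [-3.132, 0.007, 1.796]
contact_force: [-1.1, 0.1, -0.2]
finger_gap: 0.998
```

Emit:
arm_command(
  increments=[
    [1,0,0,-0.6,0,0,0],
    [1,0,0,-0.6,0,0,0],
    [1,0,0,-0.6,0,0,0],
    [1,0,0,0,0,0,0],
  ],
)

```text
t: 9.6
eef_pos: [0.6017, 0.3132, 0.0877]
tcp_rot: [-3.135, 0.007, 1.797]
contact_force: [0.3, -0.8, 0.3]
finger_gap: 1.001
```

Good. On down to .036, grip and lift.

Emit:
arm_command(
  increments=[
    [1,0,0,-0.6,0,0,0],
    [1,0,0,-0.6,0,0,0],
    [1,0,0,-0.6,0,0,0],
    [1,0,0,-0.6,0,0,0],
    [1,0,0,-0.15,0,0,0],
    [1,0,0,0,0,0,0],
  ],
)

```text
t: 10.2
eef_pos: [0.6012, 0.3125, 0.0308]
tcp_rot: [-3.133, 0.007, 1.797]
contact_force: [-0.1, -0.6, 0.8]
finger_gap: 0.997
```

Emit:
arm_command(
  increments=[
    [0.5,0,0,0,0,0,0],
    [0.5,0,0,0,0,0,0],
    [0.5,0,0,0,0,0,0],
    [0.5,0,0,0,0,0,0],
    [0.5,0,0,0,0,0,0],
    [0.5,0,0,0,0,0,0],
  ],
)

```text
t: 10.8
eef_pos: [0.6017, 0.3126, 0.032]
tcp_rot: [-3.134, 0.007, 1.796]
contact_force: [-0.4, 0.4, -3.5]
finger_gap: 0.755
```

Emit:
arm_command(
  increments=[
    [0.5,0,0,0.3,0,0,0],
    [0.5,0,0,0.3,0,0,0],
    [0.5,0,0,0,0,0,0],
    [0.5,0,0,0,0,0,0],
    [0.5,0,0,0,0,0,0],
  ],
)

```text
t: 11.3
eef_pos: [0.6017, 0.3127, 0.0454]
tcp_rot: [-3.134, 0.007, 1.796]
contact_force: [-0.5, 0.6, -2.9]
finger_gap: 0.757
```

2.9 N: light, so empty. Setting it back.

Emit:
arm_command(
  increments=[
    [0.5,0,0,-0.3,0,0,0],
    [0.5,0,0,-0.25,0,0,0],
    [0.5,0,0,-0.1,0,0,0],
    [0.5,0,0,0,0,0,0],
  ],
)

```text
t: 11.7
eef_pos: [0.6017, 0.3126, 0.0317]
tcp_rot: [-3.135, 0.007, 1.796]
contact_force: [-2.1, -1.2, 5.4]
finger_gap: 0.749
```

Emit:
arm_command(
  increments=[
    [1,0,0,0,0,0,0],
    [1,0,0,0,0,0,0],
    [1,0,0,0,0,0,0],
    [1,0,0,0,0,0,0],
    [1,0,0,0,0,0,0],
  ],
)

```text
t: 12.2
eef_pos: [0.6022, 0.3131, 0.0316]
tcp_rot: [-3.136, 0.007, 1.796]
contact_force: [-0.2, 1.0, -0.5]
finger_gap: 0.996
```

Emit:
arm_command(
  increments=[
    [1,0,0,0.5,0,0,0],
    [1,0,0,1,0,0,0],
    [1,0,0,1,0,0,0],
    [1,0,0,1,0,0,0],
    [1,0,0,1,0,0,0],
    [1,0,0,1,0,0,0],
    [1,0,0,1,0,0,0],
    [1,0,0,1,0,0,0],
  ],
)

```text
t: 13.0
eef_pos: [0.6, 0.3123, 0.1891]
tcp_rot: [-3.132, 0.007, 1.797]
contact_force: [-0.3, -0.3, -0.1]
finger_gap: 1.0
```

Emit:
arm_command(
  increments=[
    [1,0,-1,1,0,0,0],
    [1,0,-1,1,0,0,0],
    [1,0,-1,0,0,0,0],
    [1,0,-1,0,0,0,0],
    [1,0,-1,0,0,0,0],
    [1,0,-1,0,0,0,0],
    [1,0,-1,0,0,0,0],
    [1,0,-1,0,0,0,0],
  ],
)

```text
t: 13.8
eef_pos: [0.5994, 0.153, 0.2433]
tcp_rot: [3.138, 0.002, 1.805]
contact_force: [-0.0, 0.2, -0.4]
finger_gap: 1.003
```

Emit:
arm_command(
  increments=[
    [1,0,-1,0,0,0,-0.5],
    [1,0,-1,0,0,0,-0.5],
    [1,0,-1,0,0,0,-0.5],
    [1,0,-1,0,0,0,-0.5],
    [1,0,-1,0,0,0,-0.5],
    [1,0,-1,0,0,0,-0.5],
    [1,0,-1,0,0,0,-0.5],
    [1,0,-1,0,0,0,0],
  ],
)

```text
t: 14.6
eef_pos: [0.5989, -0.0192, 0.2455]
tcp_rot: [3.135, 0.002, 1.403]
contact_force: [0.2, 0.2, 0.5]
finger_gap: 1.001
```

Emit:
arm_command(
  increments=[
    [1,0,-1,0,0,0,0],
    [1,0,-1,0,0,0,0],
    [1,0,-1,0,0,0,0],
    [1,0,-1,0,0,0,0],
    [1,0,-1,0,0,0,0],
    [1,0,-1,0,0,0,0],
    [1,0,-1,0,0,0,0],
    [1,0,-1,0,0,0,0],
  ],
)

```text
t: 15.4
eef_pos: [0.597, -0.194, 0.2446]
tcp_rot: [3.136, 0.002, 1.381]
contact_force: [0.7, -0.2, 0.5]
finger_gap: 1.0
```

Emit:
arm_command(
  increments=[
    [1,0.1,-1,0,0,0,0.3],
    [1,0.1,-1,0,0,0,0.1],
    [1,0.1,-1,0,0,0,0.1],
    [1,0,-1,0,0,0,0],
    [1,0,-1,0,0,0,0],
    [1,0,-0.8,0,0,0,0],
    [1,0,0,0,0,0,0],
  ],
)

```text
t: 16.1
eef_pos: [0.599, -0.3252, 0.243]
tcp_rot: [3.139, 0.004, 1.415]
contact_force: [-0.4, -0.7, -0.5]
finger_gap: 1.001
```

Run:
```python
from lid import *
s=sense();im=grab_frame("wrist");cv2.imwrite("pics/w3.png",im);c=cam("wrist",s)
print(s["t"],np.round(s["eef_pos"],4),np.degrees(s["tcp_rot"]).round(2),np.round(s["joints"],2))
lid(im,c,190,60,330,262)
```

```text
16.1 [ 0.599  -0.3252  0.243 ] [179.84   0.22  81.07] [ 0.54  0.5  -0.18  1.41  0.1   1.23  1.77]
handle 826 px [267.9 187. ] ctr [ 0.6035 -0.3163  0.112 ] [[0.069, 169.818], [0.014, 79.643]]
lid 6624 px [268.8 180.5] ctr [ 0.6051 -0.3147  0.088 ] [[0.146, 169.546], [0.063, 80.469]]
```

View pics/w3.png

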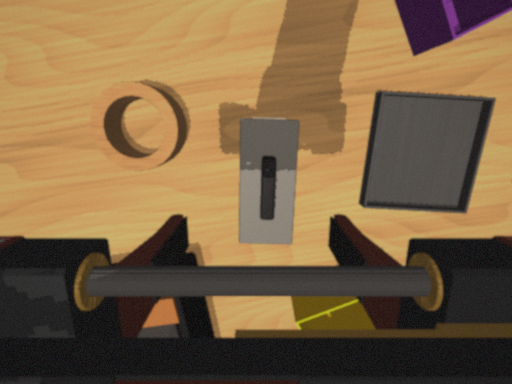

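Case 1: lid (240..298, 118..243), handle (268,187), giving (.605,−.3155), yaw about −9.5°. Tape and tray are well clear. Descending.

Emit:
arm_command(
  increments=[
    [1,0.3,0.45,-0.5,0,0,-0.1],
    [1,0,0,-0.8,0,0,0],
    [1,0,0,-0.8,0,0,0],
    [1,0,0,-0.8,0,0,0],
    [1,0,0,-0.8,0,0,0],
    [1,0,0,-0.8,0,0,0],
    [1,0,0,-0.7,0,0,0],
    [1,0,0,0,0,0,0],
  ],
)

```text
t: 16.95
eef_pos: [0.6105, -0.2949, 0.1318]
tcp_rot: [3.138, -0.006, 1.416]
contact_force: [-0.4, -0.3, 0.4]
finger_gap: 1.002
```

Emit:
arm_command(
  increments=[
    [1,-0.25,-0.9,0,0,0,-0.1],
    [1,0,0,0,0,0,0],
  ],
)

```text
t: 17.15
eef_pos: [0.606, -0.3128, 0.1323]
tcp_rot: [3.138, -0.006, 1.407]
contact_force: [-1.9, -1.1, 0.5]
finger_gap: 0.997
```

Emit:
arm_command(
  increments=[
    [1,0,0,-0.3,0,0,0],
    [1,0,0,0,0,0,0],
  ],
)

```text
t: 17.35
eef_pos: [0.6064, -0.3141, 0.1273]
tcp_rot: [3.136, -0.006, 1.405]
contact_force: [-0.4, 0.8, -0.7]
finger_gap: 0.999
```

Emit:
arm_command(
  increments=[
    [1,0,0,-0.6,0,0,0],
    [1,0,0,-0.6,0,0,0],
    [1,0,0,-0.6,0,0,0],
    [1,0,0,0,0,0,0],
  ],
)

```text
t: 17.75
eef_pos: [0.6064, -0.3139, 0.0885]
tcp_rot: [3.135, -0.006, 1.404]
contact_force: [-0.6, 0.5, 0.0]
finger_gap: 0.999
```

Emit:
arm_command(
  increments=[
    [1,0,0,-0.6,0,0,0],
    [1,0,0,-0.6,0,0,0],
    [1,0,0,-0.6,0,0,0],
    [1,0,0,-0.45,0,0,0],
    [1,0,0,0,0,0,0],
  ],
)

```text
t: 18.25
eef_pos: [0.6059, -0.3133, 0.0382]
tcp_rot: [3.137, -0.007, 1.405]
contact_force: [-0.1, -0.6, -0.3]
finger_gap: 1.0
```

Emit:
arm_command(
  increments=[
    [0.5,0,0,0,0,0,0],
    [0.5,0,0,0,0,0,0],
    [0.5,0,0,0,0,0,0],
    [0.5,0,0,0,0,0,0],
    [0.5,0,0,0,0,0,0],
    [0.5,0,0,0,0,0,0],
  ],
)

```text
t: 18.85
eef_pos: [0.6062, -0.3137, 0.0391]
tcp_rot: [3.136, -0.006, 1.405]
contact_force: [0.2, 1.0, -2.0]
finger_gap: 0.751
```

Emit:
arm_command(
  increments=[
    [0.5,0,0,0.3,0,0,0],
    [0.5,0,0,0.3,0,0,0],
    [0.5,0,0,0,0,0,0],
    [0.5,0,0,0,0,0,0],
    [0.5,0,0,0,0,0,0],
  ],
)

```text
t: 19.35
eef_pos: [0.6064, -0.3136, 0.0527]
tcp_rot: [3.135, -0.006, 1.405]
contact_force: [0.8, -0.5, -2.3]
finger_gap: 0.752
```

2.3 N: empty. Setting back, releasing, rising.

Emit:
arm_command(
  increments=[
    [0.5,0,0,-0.3,0,0,0],
    [0.5,0,0,-0.25,0,0,0],
    [0.5,0,0,-0.13,0,0,0],
    [0.5,0,0,0,0,0,0],
  ],
)

```text
t: 19.75
eef_pos: [0.6064, -0.3139, 0.0382]
tcp_rot: [3.135, -0.006, 1.404]
contact_force: [-1.7, 1.3, 6.9]
finger_gap: 0.75
```

Emit:
arm_command(
  increments=[
    [1,0,0,0,0,0,0],
    [1,0,0,0,0,0,0],
    [1,0,0,0,0,0,0],
    [1,0,0,0,0,0,0],
    [1,0,0,0,0,0,0],
  ],
)

```text
t: 20.25
eef_pos: [0.6069, -0.314, 0.038]
tcp_rot: [3.134, -0.006, 1.404]
contact_force: [0.3, -0.5, 0.5]
finger_gap: 1.003
```

Emit:
arm_command(
  increments=[
    [1,0,0,0.5,0,0,0],
    [1,0,0,1,0,0,0],
    [1,0,0,1,0,0,0],
    [1,0,0,1,0,0,0],
    [1,0,0,1,0,0,0],
    [1,0,0,1,0,0,0],
    [1,0,0,1,0,0,0],
    [1,0,0,1,0,0,0],
  ],
)

```text
t: 21.05
eef_pos: [0.6049, -0.3129, 0.1955]
tcp_rot: [3.137, -0.007, 1.405]
contact_force: [-1.0, -0.2, 1.5]
finger_gap: 0.998
```

Emit:
arm_command(
  increments=[
    [1,0,1,1,0,0,0.1],
    [1,0,1,0.8,0,0,0.1],
    [1,0,1,0,0,0,0.1],
    [1,0,1,0,0,0,0.1],
    [1,0,1,0,0,0,0.1],
    [1,0,1,0,0,0,0.1],
    [1,0,1,0,0,0,0],
    [1,0,1,0,0,0,0],
  ],
)

```text
t: 21.85
eef_pos: [0.6032, -0.1437, 0.2351]
tcp_rot: [3.135, -0.005, 1.471]
contact_force: [0.4, -0.4, 0.3]
finger_gap: 0.999
```

Emit:
arm_command(
  increments=[
    [1,0,1,0,0,0,0],
    [1,0,1,0,0,0,0],
    [1,0,1,0,0,0,0],
    [1,0,1,0,0,0,0],
    [1,0,1,0,0,0,0],
    [1,0,1,0,0,0,0],
    [1,0,1,0,0,0,0],
    [1,0,1,0,0,0,0],
  ],
)

```text
t: 22.65
eef_pos: [0.5971, 0.0338, 0.2273]
tcp_rot: [-3.135, -0.005, 1.482]
contact_force: [0.1, 0.1, -0.2]
finger_gap: 0.999
```

Emit:
arm_command(
  increments=[
    [1,0.2,0.9,0,0,0,0],
    [1,0.2,0.7,0,0,0,0],
    [1,0,0.2,0,0,0,0],
    [1,0,0,0,0,0,0],
  ],
)

```text
t: 23.05
eef_pos: [0.6022, 0.0784, 0.2244]
tcp_rot: [-3.129, -0.005, 1.49]
contact_force: [0.1, -0.6, -0.6]
finger_gap: 0.998
```

Run:
```python
from lid import *
s=sense();im=grab_frame("wrist");cv2.imwrite("pics/w4.png",im);c=cam("wrist",s)
print(s["t"],np.round(s["eef_pos"],4),np.degrees(s["tcp_rot"]).round(2),np.round(s["joints"],2))
lid(im,c,190,60,330,262)
```

```text
23.05 [0.6022 0.0784 0.2244] [-179.31   -0.31   85.39] [ 0.04  0.41 -0.33  1.61  0.13  1.15  1.17]
handle 924 px [262.5 193. ] ctr [0.6057 0.0827 0.112 ] [[0.069, 175.975], [0.015, 85.359]]
lid 7394 px [263. 186.] ctr [0.607  0.0837 0.088 ] [[0.147, 177.091], [0.062, 85.401]]
```

Run:
```python
from h import *
im=cv2.imread("pics/scene0.png").astype(int);c=cam("scene")
b,g,r=im[...,0],im[...,1],im[...,2]
for x in blobs((b>g+20)&(r>g+10)&(b>=r-15),150,5000):
    print(x[1],x[0].round(),[onz(c,*q,.03)[:2].round(3).tolist() for q in cv2.boxPoints(x[2])])
```

```text
839 [281. 156.] [[0.49, -0.116], [0.307, -0.18], [0.299, -0.08], [0.478, -0.022]]
1081 [358. 208.] [[0.324, 0.156], [0.167, 0.216], [0.222, 0.306], [0.374, 0.248]]
```

Emit:
arm_command(
  increments=[
    [1,0.2,0.2,-0.4,0,0,-0.2],
    [1,0,0,-0.6,0,0,0],
    [1,0,0,-0.6,0,0,0],
    [1,0,0,-0.6,0,0,0],
    [1,0,0,-0.6,0,0,0],
    [1,0,0,0,0,0,0],
  ],
)

```text
t: 23.7
eef_pos: [0.6057, 0.0776, 0.1618]
tcp_rot: [-3.127, -0.003, 1.461]
contact_force: [-0.3, 0.1, -0.1]
finger_gap: 0.998
```

Free spot for the lid: about (.45,.15). Descending onto the handle with the tips just above the plate (TCP z about .091).

Emit:
arm_command(
  increments=[
    [0.6,0,0.25,0,0,0,0],
    [0.6,0,0,0,0,0,0],
    [0.6,0,0,-0.6,0,0,0],
    [0.6,0,0,-0.6,0,0,0],
    [0.6,0,0,-0.6,0,0,0],
    [0.6,0,0,-0.6,0,0,0],
    [0.6,0,0,-0.6,0,0,0],
    [0.6,0,0,0,0,0,0],
  ],
)

```text
t: 24.5
eef_pos: [0.6056, 0.0831, 0.0965]
tcp_rot: [-3.128, -0.003, 1.462]
contact_force: [-0.2, -0.7, 0.3]
finger_gap: 0.602
```

Emit:
arm_command(
  increments=[
    [0.6,0,0,-0.27,0,0,0],
    [0.6,0,0,0,0,0,0],
  ],
)

```text
t: 24.7
eef_pos: [0.6055, 0.0831, 0.0902]
tcp_rot: [-3.127, -0.003, 1.462]
contact_force: [-0.9, -0.3, -0.4]
finger_gap: 0.598
```

Emit:
arm_command(
  increments=[
    [0,0,0,0,0,0,0],
    [0,0,0,0,0,0,0],
    [0,0,0,0,0,0,0],
    [0,0,0,0,0,0,0],
    [0,0,0,0,0,0,0],
    [0,0,0,0,0,0,0],
    [0,0,0,0,0,0,0],
  ],
  squeeze=20,
)

```text
t: 25.4
eef_pos: [0.6067, 0.0832, 0.0921]
tcp_rot: [-3.13, -0.004, 1.461]
contact_force: [0.1, 0.2, -0.5]
finger_gap: 0.184
```

Gripped at 16 mm, the handle's width. Lifting straight up.

Emit:
arm_command(
  increments=[
    [0,0,0,0.25,0,0,0],
    [0,0,0,0.25,0,0,0],
    [0,0,0,0.4,0,0,0],
    [0,0,0,0.5,0,0,0],
    [0,0,0,0.5,0,0,0],
    [0,0,0,0.5,0,0,0],
    [0,0,0,0,0,0,0],
  ],
)

```text
t: 26.1
eef_pos: [0.6071, 0.0834, 0.1455]
tcp_rot: [-3.132, -0.004, 1.462]
contact_force: [0.1, -1.6, -0.2]
finger_gap: 0.181
```

Run:
```python
from h import *
s=sense();print(s["t"],s["contact_force"],s["finger_gap"])
im=grab_frame("side");cv2.imwrite("pics/s1.png",cv2.resize(im[120:300,120:340],(660,540)))
```

```text
26.1 [ 0.14964878 -1.59258924 -0.16834515] 0.18141962125547756
```

View pics/s1.png

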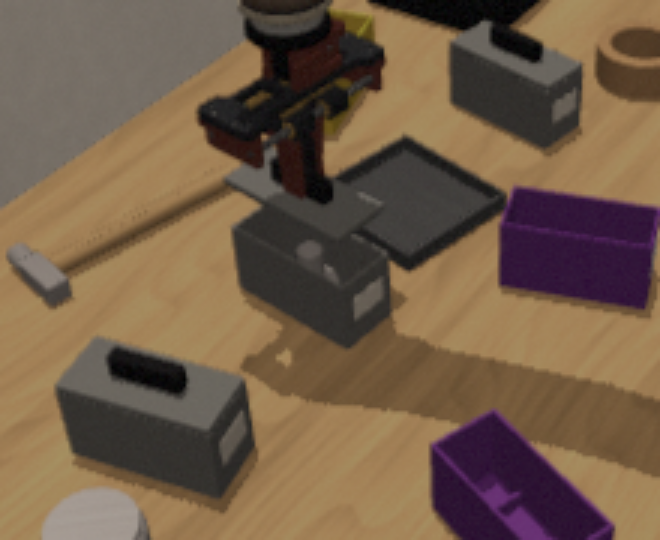

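The lid is off and the roller's stub stands in the case (crop pixel 310,255). The bench towards the robot is free. Moving the lid there.

Emit:
arm_command(
  increments=[
    [0,-0.8,0.3,0.1,0,0,0],
    [0,-1,0.4,0,0,0,0],
    [0,-1,0.4,0,0,0,0],
    [0,-1,0.4,0,0,0,0],
    [0,-1,0.4,0,0,0,0],
    [0,-1,0.4,0,0,0,0],
    [0,-1,0.4,0,0,0,0],
    [0,-0.7,0.4,0,0,0,0],
  ],
)

```text
t: 26.95
eef_pos: [0.4511, 0.1446, 0.1441]
tcp_rot: [-3.128, -0.002, 1.458]
contact_force: [0.2, -0.5, -0.2]
finger_gap: 0.18
```

Emit:
arm_command(
  increments=[
    [0,0,0,0,0,0,0],
    [0,0,0,-0.6,0,0,0],
    [0,0,0,-0.6,0,0,0],
    [0,0,0,-0.6,0,0,0],
    [0,0,0,-0.6,0,0,0],
    [0,0,0,0,0,0,0],
  ],
)

```text
t: 27.55
eef_pos: [0.452, 0.1439, 0.0907]
tcp_rot: [-3.128, -0.001, 1.457]
contact_force: [-0.2, -1.0, -1.3]
finger_gap: 0.179
```

Emit:
arm_command(
  increments=[
    [0,0,0.1,-0.6,0,0,0],
    [0,0,0,-0.6,0,0,0],
    [0,0,0,-0.6,0,0,0],
    [0,0,0,-0.6,0,0,0],
    [0,0,0,-0.6,0,0,0],
    [0,0,0,-0.25,0,0,0],
    [0,0,0,0,0,0,0],
  ],
)

```text
t: 28.25
eef_pos: [0.452, 0.1456, 0.0184]
tcp_rot: [-3.126, -0.001, 1.456]
contact_force: [0.4, 0.7, -0.4]
finger_gap: 0.183
```

Emit:
arm_command(
  increments=[
    [0,0,0,-0.1,0,0,0],
    [0,0,0,0,0,0,0],
  ],
)

```text
t: 28.45
eef_pos: [0.4528, 0.1458, 0.0179]
tcp_rot: [-3.127, -0.001, 1.456]
contact_force: [0.3, -0.6, -1.0]
finger_gap: 0.182
```

Emit:
arm_command(
  increments=[
    [0.6,0,0,0,0,0,0],
    [0.6,0,0,0,0,0,0],
    [0.6,0,0,0,0,0,0],
    [0.6,0,0,0,0,0,0],
    [0.6,0,0,0.5,0,0,0],
    [0.6,0,0,0.8,0,0,0],
    [0.6,0,0,1,0,0,0],
    [0.6,0,0,1,0,0,0],
  ],
)

```text
t: 29.25
eef_pos: [0.4517, 0.1457, 0.0865]
tcp_rot: [-3.125, -0.0, 1.457]
contact_force: [0.7, 0.4, -0.1]
finger_gap: 0.602
```

Emit:
arm_command(
  increments=[
    [0.6,0,0,1,0,0,0],
    [0.6,0,0,1,0,0,0],
    [0.6,0,0,1,0,0,0],
    [0.6,0,0,1,0,0,-1],
    [0.6,0,0,1,0,0,-1],
    [0.6,0,0,1,0,0,-1],
    [0.6,0,0,0.5,0,0,-1],
    [0.6,0,0,0,0,0,-1],
  ],
)

```text
t: 30.05
eef_pos: [0.4511, 0.1465, 0.2307]
tcp_rot: [-3.129, -0.006, 0.917]
contact_force: [-0.3, 0.1, -0.4]
finger_gap: 0.599
```

Emit:
arm_command(
  increments=[
    [0.6,0.8,-0.35,0,0,0,-1],
    [0.6,0.8,-0.35,0,0,0,-1],
    [0.6,0.8,-0.35,0,0,0,-1],
    [0.6,0.8,-0.35,0,0,0,-1],
    [0.6,0.8,-0.35,0,0,0,-1],
    [0.6,0.8,-0.35,0,0,0,-1],
    [0.6,0.8,-0.35,0,0,0,-1],
    [0.6,0.8,-0.35,0,0,0,-1],
  ],
)

```text
t: 30.85
eef_pos: [0.5799, 0.0905, 0.2384]
tcp_rot: [-3.128, -0.011, 0.049]
contact_force: [-1.0, -0.8, 1.4]
finger_gap: 0.602
```

Emit:
arm_command(
  increments=[
    [0.6,0.7,-0.2,0,0,0,-0.7],
    [0.6,0.5,-0.1,0,0,0,-0.6],
    [0.6,0,0,0,0,0,0],
    [0.6,0,0,0,0,0,0],
  ],
)

```text
t: 31.25
eef_pos: [0.605, 0.0832, 0.2403]
tcp_rot: [-3.127, -0.011, -0.095]
contact_force: [-0.3, 0.5, -0.7]
finger_gap: 0.596
```

Run:
```python
from h import *
s=sense();im=grab_frame("wrist");cv2.imwrite("pics/w5.png",im);c=cam("wrist",s)
print(s["t"],np.round(s["eef_pos"],4),np.degrees(s["tcp_rot"]).round(2),np.round(s["joints"],2))
print("expected stub top px",proj(c,(.607,.083,.069)).round(1))
cr=im[40:290,120:400];cv2.imwrite("pics/w5c.png",cv2.resize(cr,None,fx=2,fy=2,interpolation=cv2.INTER_CUBIC))
```

```text
31.25 [0.605  0.0832 0.2403] [-179.17   -0.63   -5.44] [-0.14  0.37 -0.1   1.62  0.03  1.14 -0.33]
expected stub top px [259.3 178.4]
```

View pics/w5c.png

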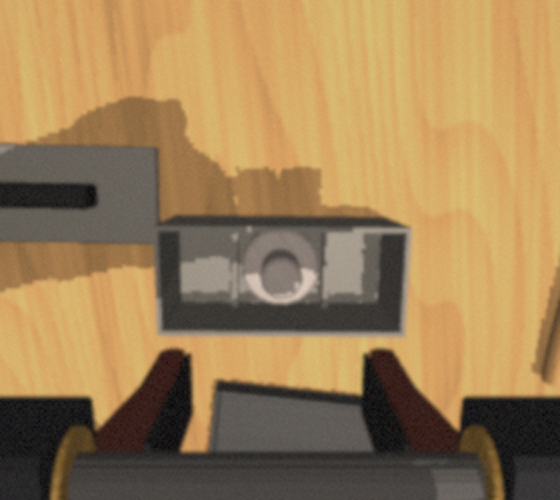

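Looking in: the case is open with the roller upright mid-floor, stub at about (260.5,177) full-frame against (259.3,178.4) expected, so within 2 mm. The lid lies flat on the bench. Descending over the stub.

Emit:
arm_command(
  increments=[
    [0.6,0.15,0.05,-0.4,-0.14,0.1,0],
    [0.6,0,0,-0.8,0,0,0],
    [0.6,0,0,-0.8,0,0,0],
    [0.6,0,0,-0.8,0,0,0],
    [0.6,0,0,-0.8,0,0,0],
    [0.6,0,0,-0.8,0,0,0],
    [0.6,0,0,-0.6,0,0,0],
    [0.6,0,0,0,0,0,0],
  ],
)

```text
t: 32.1
eef_pos: [0.6047, 0.088, 0.1353]
tcp_rot: [3.138, 0.002, -0.082]
contact_force: [0.8, -0.3, 0.2]
finger_gap: 0.602
```

Emit:
arm_command(
  increments=[
    [0.6,0.15,-0.2,0,0.03,0,-0.2],
    [0.6,0,0,0,0,0,0],
    [0.6,0,0,-0.6,0,0,0],
    [0.6,0,0,-0.6,0,0,0],
    [0.6,0,0,0,0,0,0],
  ],
)

```text
t: 32.6
eef_pos: [0.6092, 0.0839, 0.1115]
tcp_rot: [-3.142, -0.001, -0.104]
contact_force: [-0.8, 0.3, -0.6]
finger_gap: 0.603
```

Good (.608,.084 wanted). Continuing down to about .033.

Emit:
arm_command(
  increments=[
    [0.6,0,0,-0.6,0,0,0],
    [0.6,0,0,-0.6,0,0,0],
    [0.6,0,0,-0.6,0,0,0],
    [0.6,0,0,0,0,0,0],
  ],
)

```text
t: 33.0
eef_pos: [0.6086, 0.084, 0.0717]
tcp_rot: [3.141, 0.0, -0.104]
contact_force: [-0.7, 1.0, 0.4]
finger_gap: 0.597
```

Emit:
arm_command(
  increments=[
    [0.6,0,0,-0.6,0,0,0],
    [0.6,0,0,-0.6,0,0,0],
    [0.6,0,0,-0.6,0,0,0],
    [0.6,0,0,0,0,0,0],
  ],
)

```text
t: 33.4
eef_pos: [0.6084, 0.084, 0.0321]
tcp_rot: [3.141, 0.001, -0.104]
contact_force: [-0.2, -0.2, 0.1]
finger_gap: 0.603
```

Emit:
arm_command(
  increments=[
    [0.1,0,0,0,0,0,0],
    [0.1,0,0,0,0,0,0],
    [0.1,0,0,0,0,0,0],
    [0.1,0,0,0,0,0,0],
    [0.1,0,0,0,0,0,0],
    [0.1,0,0,0,0,0,0],
    [0.1,0,0,0,0,0,0],
  ],
  squeeze=45,
)

```text
t: 34.1
eef_pos: [0.6092, 0.084, 0.0325]
tcp_rot: [-3.141, -0.001, -0.104]
contact_force: [1.0, 0.6, -1.8]
finger_gap: 0.285
```

Emit:
arm_command(
  increments=[
    [0.1,0,0,0.3,0,0,0],
    [0.1,0,0,0.3,0,0,0],
    [0.1,0,0,0.3,0,0,0],
    [0.1,0,0,0,0,0,0],
  ],
)

```text
t: 34.5
eef_pos: [0.607, 0.0836, 0.0505]
tcp_rot: [3.14, 0.004, -0.104]
contact_force: [-0.2, -0.1, -6.5]
finger_gap: 0.289
```

Holding 25 mm and 6.5 N. Raising clear of the case, then over to the tray.

Emit:
arm_command(
  increments=[
    [0.1,0,0,0.5,0,0,0],
    [0.1,0,0,0.6,0,0,0],
    [0.1,0,0,0.6,0,0,0],
    [0.1,0,0,0.6,0,0,0],
    [0.1,0,0,0.6,0,0,0],
    [0.1,0,0,0.6,0,0,0],
    [0.1,0,0,0.6,0,0,0],
    [0.1,0,0,0.6,0,0,0],
  ],
)

```text
t: 35.3
eef_pos: [0.6059, 0.0834, 0.1524]
tcp_rot: [3.14, 0.005, -0.104]
contact_force: [-0.3, -0.7, -7.4]
finger_gap: 0.289
```

Emit:
arm_command(
  increments=[
    [0.1,0,-0.3,0.2,0,0,0],
    [0.1,0,-0.6,0,0,0,0],
    [0.1,0,-0.8,0,0,0,0],
    [0.1,0,-0.8,0,0,0,0],
    [0.1,0,-0.8,0,0,0,0],
    [0.1,0,-0.8,0,0,0,0],
    [0.1,0,-0.8,0,0,0,0],
    [0.1,0,-0.8,0,0,0,0],
  ],
)

```text
t: 36.1
eef_pos: [0.6037, -0.0426, 0.1556]
tcp_rot: [3.138, 0.008, -0.106]
contact_force: [-0.1, -0.2, -7.4]
finger_gap: 0.284
```

Emit:
arm_command(
  increments=[
    [0.1,0,-0.8,0,0,0,0],
    [0.1,0,-0.8,0,0,0,0],
    [0.1,0,-0.6,0,0,0,0],
    [0.1,0,-0.3,0,0,0,0],
    [0.1,0,0,0,0,0,0],
    [0.1,0,0,0,0,0,0],
  ],
)

```text
t: 36.7
eef_pos: [0.5997, -0.1063, 0.152]
tcp_rot: [3.135, 0.014, -0.117]
contact_force: [0.6, -0.1, -6.4]
finger_gap: 0.291
```

Emit:
arm_command(
  increments=[
    [0.1,0.4,0.6,0,0.05,-0.13,0],
    [0.1,0,0,0,0,0,0],
    [0.1,0,0,-0.6,0,0,0],
    [0.1,0,0,-0.6,0,0,0],
    [0.1,0,0,-0.6,0,0,0],
    [0.1,0,0,-0.6,0,0,0],
    [0.1,0,0,0,0,0,0],
  ],
)

```text
t: 37.4
eef_pos: [0.6079, -0.0884, 0.0987]
tcp_rot: [-3.139, 0.002, -0.111]
contact_force: [-0.5, -0.3, -7.2]
finger_gap: 0.29
```

Emit:
arm_command(
  increments=[
    [0.1,0,0,-0.6,0,0,0],
    [0.1,0,0,-0.6,0,0,0],
    [0.1,0,0,-0.5,0,0,0],
    [0.1,0,0,-0.4,0,0,0],
    [0.1,0,0,0,0,0,0],
    [0.1,0,0,0,0,0,0],
  ],
)

```text
t: 38.0
eef_pos: [0.6078, -0.0891, 0.0522]
tcp_rot: [-3.139, 0.003, -0.112]
contact_force: [0.4, -0.0, -6.2]
finger_gap: 0.288
```

Emit:
arm_command(
  increments=[
    [0.1,0,0,-0.25,0,0,0],
    [0.1,0,0,-0.25,0,0,0],
    [0.1,0,0,-0.2,0,0,0],
    [0.1,0,0,-0.1,0,0,0],
    [0.1,0,0,0,0,0,0],
  ],
)

```text
t: 38.5
eef_pos: [0.6088, -0.0891, 0.0361]
tcp_rot: [-3.139, 0.0, -0.112]
contact_force: [-0.0, 0.4, -6.9]
finger_gap: 0.287
```

Emit:
arm_command(
  increments=[
    [0.1,0,0,-0.05,0,0,0],
    [0.1,0,0,-0.05,0,0,0],
    [0.1,0,0,0,0,0,0],
  ],
)

```text
t: 38.8
eef_pos: [0.6091, -0.0892, 0.0342]
tcp_rot: [-3.139, -0.0, -0.112]
contact_force: [-0.4, 0.0, -6.1]
finger_gap: 0.289
```

Emit:
arm_command(
  increments=[
    [0.1,0,0,-0.06,0,0,0],
    [0.1,0,0,0,0,0,0],
  ],
)

```text
t: 39.0
eef_pos: [0.6094, -0.0892, 0.0336]
tcp_rot: [-3.139, -0.001, -0.112]
contact_force: [-0.1, 0.0, -6.8]
finger_gap: 0.286
```

Emit:
arm_command(
  increments=[
    [0.1,0,0,-0.05,0,0,0],
    [0.1,0,0,0,0,0,0],
  ],
)

```text
t: 39.2
eef_pos: [0.6097, -0.0892, 0.0336]
tcp_rot: [-3.139, -0.002, -0.112]
contact_force: [0.2, -0.1, -7.2]
finger_gap: 0.288
```

Emit:
arm_command(
  increments=[
    [0.1,0,0,-0.12,0,0,0],
    [0.1,0,0,0,0,0,0],
  ],
)

```text
t: 39.4
eef_pos: [0.6102, -0.0892, 0.0339]
tcp_rot: [-3.139, -0.003, -0.112]
contact_force: [0.4, 0.3, -6.5]
finger_gap: 0.286
```

Emit:
arm_command(
  increments=[
    [0.1,0,0,-0.08,0,0,0],
  ],
)

```text
t: 39.5
eef_pos: [0.6108, -0.0891, 0.0333]
tcp_rot: [-3.139, -0.005, -0.112]
contact_force: [-5.7, 0.0, 15.9]
finger_gap: 0.288
```

In contact with the tray floor (+16 N while pressing, z .0333 as predicted). Releasing.

Emit:
arm_command(
  increments=[
    [0.35,0,0,0,0,0,0],
    [0.6,0,0,0,0,0,0],
    [0.6,0,0,0,0,0,0],
    [0.6,0,0,0,0,0,0],
    [0.6,0,0,0,0,0,0],
  ],
)

```text
t: 40.0
eef_pos: [0.6136, -0.0894, 0.0344]
tcp_rot: [-3.139, -0.01, -0.112]
contact_force: [-0.7, -1.0, 0.2]
finger_gap: 0.6
```

Emit:
arm_command(
  increments=[
    [0.6,0,0,0.4,0,0,0],
    [0.6,0,0,0.6,0,0,0],
    [0.6,0,0,0.8,0,0,0],
    [0.6,0,0,1,0,0,0],
    [0.6,0,0,1,0,0,0],
    [0.6,0,0,1,0,0,0],
    [0.6,0,0,1,0,0,0],
    [0.6,0,0,1,0,0,0],
  ],
)

```text
t: 40.8
eef_pos: [0.612, -0.0892, 0.1792]
tcp_rot: [-3.139, -0.009, -0.112]
contact_force: [0.9, -0.2, -0.0]
finger_gap: 0.601
```

Emit:
arm_command(
  increments=[
    [0.6,0,0,1,0,0,0],
    [0.6,0,0,1,0,0,0],
    [0.6,0,0,1,0,0,0],
    [0.6,0,0,0,0,0,0],
    [0.6,0,0,0,0,0,0],
  ],
)

```text
t: 41.3
eef_pos: [0.613, -0.0894, 0.2507]
tcp_rot: [-3.138, -0.019, -0.112]
contact_force: [-0.2, -0.2, 0.6]
finger_gap: 0.6
```

Run:
```python
from h import *
s=sense();print(s["t"],s["contact_force"])
im=grab_frame("side");cv2.imwrite("pics/s2.png",im)
```

```text
41.3 [-0.23256507 -0.15513304  0.60968943]
```

View pics/s2.png

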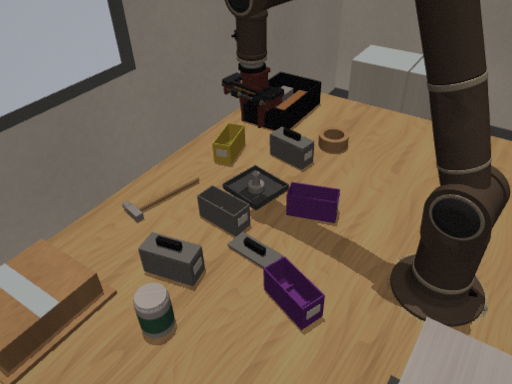

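The side view shows the roller upright in the tray at (257,183). The lid lies flat on the bench at (255,250). The opened case stands at (223,209), the other two are lidded and upright, and the tin and tape are undisturbed. Handing in.

```bash
python3 -c "
from station import *
print(close_job(),sense()['t'])"
```

```text
the job is handed in; nothing more can be done
the job is handed in; nothing more can be done
```

The roller is in the steel tray and the job is handed in, at about 41 s on the robot's clock (limit 72 s). I matched the cases by position and did not work out which is A, B or C.

- **Weighing:** I lifted each case about 10–14 mm and stood it back. The middle case, at about (.607, .083), read 8.9 N, so it held the roller. The other two read 2.9 N and 2.3 N, so they are empty; I did not open them.
- **Lid:** I opened only the middle case. Its lid lies flat on the bench at about (.452, .146).
- **Roller:** I gripped it by the stub at 25 mm opening and about 7 N. I lowered it to the tray floor at about (.611, −.089) before letting go.

**Last checks:** The final side view shows the roller upright in the tray and all three cases upright. The lid is flat, and the tin and tape are where they were. The gripper was clear, with about zero contact force.

**Readings that did not fit cleanly:**
- Setting the middle case back, the force read −10 N with z unchanged before release, so it may have been a fraction of a millimetre off the bench. A later view showed it within about 1 mm of where it stood.
- At the tray, several small downward steps still read about −7 N. A firmer step then showed contact at +16 N, at the height I expected.
- The gripper may have touched one empty case's handle lightly while gripping it (about 3.5 N, well under the 40 N limit).

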